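# Open the battery compartment of a bench meter

## Robot

A 6-joint arm with a two-finger parallel gripper is mounted at the origin on the work surface. World frame = base frame: x ahead of the robot, y to its left, z up, the work surface at z = 0. Lengths are in mm, angles in degrees, forces in N, time in s.
With the tool pointing down it reaches from about 350 to 850 mm from the base axis. Payload 8.1 kg.
Tool frame: the origin (TCP) lies at the very end of the fingers, on their centre line; the grasp point (between the pads) lies 19 mm behind it; z points along the fingers, y is the line along which they close (so a half turn about z gives the same grasp; the last joint's range is limited). The gripper opens to 85 mm and grips with 20 to 120 N. Pads are 22 mm wide; open, the fingers measure 114 mm over their backs; the gripper's body (76 mm by 85 mm) begins 54 mm behind the grasp point. The pads swing forward as they close: fully open they stand 13 mm farther back than shut.
Start: joints at [-80.122, 7.471, 85.268, -0, 87.261, -4.893], TCP at [152.993, -580.171, 231.292] pointing down, gripper open.
Joint ranges: [-169.43, 169.43], [-51.17, 129.36], [1.28, 143.12], [-76.62, 256.62], [0, 156.53], [-152.29, 152.29]. Speed limits (degrees/s): [136.94, 136.94, 159.86, 180, 180, 180].

## Interface

Orientations are given as [roll, pitch, yaw] about the fixed x, y, z axes, in that order (R = Rz(yaw) Ry(pitch) Rx(roll)).
In Python, from bench import sense, eyes, job, models gives the robot as it stands. The module is installed in compiled form; this text tells all that it offers.
- The arm moves only by the tool apply_moves, never from a script. Its argument "rows" is a list of rows, each a list of 6 numbers: the shift along the tool's x, y, z in mm, then the turn, a rotation vector about the tool's x, y, z in rad. In form: [[dx, dy, dz, rx, ry, rz], ...]. A call has exactly 5 rows; each row shifts and turns the commanded pose from where the row before left it, along the tool's axes as they then stand; what a row does not reach is not made up. A row lasts 1/8 s, in which the tool goes at most 62.5 mm and 10.7 degrees, less where a joint would pass 70% of its speed; a pose out of reach is approached as far as the arm can. A call is refused whole if a number of a shift passes 62.5 or a number of a turn 0.188, either way. A call with a gripper value outside its range is refused whole. "fingers" is the finger opening in mm, from 0 to 85.4, set as the call begins (left out, the last holds). The fingers move at their own pace and stop on an object; "grip_force" is the grip in N (left out, the last holds). Time passes only in rows, so rows that do not move let the fingers close, or fill a call up. It gives the time, the measured TCP pose, the force, the opening and the grip force at its end, in the units of the state.
- sense(): the state, without advancing time (a new reading comes with each control period).
- eyes.snapshot(name): name is "scene" or "top" or "wrist"; returns (picture, depth): 480x640x3 uint8, red, green, blue; 480x640 float32, mm along the optical axis (not along the pixel's ray), 0 where there is no reading.
- eyes.get_calibration(name): a dict with "intrinsics" (3x3 intrinsics, pixels), "R" (3x3) and "t" (3): a world point X has camera coordinates R X + t; the wrist camera has in their place "mount" (4x4, takes a point from camera to tool coordinates, whose origin is the TCP and whose axes are the flange's). Camera axes: x right, y down, z forward; pixel columns grow to the right and rows downward; lengths in mm; the calibration is good to about 2 mm. A picture is of the moment at which its call begins: read the wrist's pose just before it. get_calibration takes no time and is no camera call.
- job.hand_in(): hands the job in; it is judged then, once.
Trained networks look in the newest picture that a camera, given by its name, has taken for a name from the list of things; names that differ only in an ending like _2 or _b are one class to them, and where a whole thing is asked for, a point or a joint stands for the part that bears it (a point fixed in the world has none). Each returns a list of dicts, best first, with "confidence" (0 to 1); they miss things now and then, are a little off and sometimes report something else, mostly with a low value. They report only what shows in the picture. A call takes as long as a camera call. They do not tell look-alikes from the thing itself.
- models.boxes_of(name, camera): "xyz" ([x, y, z] in mm, in world coordinates, good to about 4 mm: the middle of the surface that is visible of it).
- models.cut_out(name, camera): "pixels" (480x640 bool, what is visible of it).
- models.place_of(name, camera): "xyz" ([x, y, z] in mm, in world coordinates, good to about 4 mm: a listed point, or the origin of a listed thing).
The state is a dict: "time": time; "joint_pos": joint angles; "qd": joint speeds; "joint_efforts": joint torques, N m; "tool_pos": TCP position; "tcp_rot": TCP orientation; "ft_force": force on the tool from outside, world axes, zero at the start; "wrist_torque": the same for the moment, N m; "finger_gap": finger opening in mm; "grip_force": force on a finger pad.
Only numpy, scipy, OpenCV 4.12 (cv2) and the standard library are available. Lean on these libraries where they do the work, as an engineer would, in place of code of your own. Each camera call takes 0.05 s, during which the arm holds its last target. There are 200 camera calls.

## Task

The cells of this handheld meter are flat: lift the meter out of its blue box, set it down gently on the green mat, back still up, and let go of it. Then squeeze in the orange snap tab of its battery cover, tip the tab end up to free the lugs at the other end, and lay the cover gently on the mat, outside up and clear of the meter. Leave the carton and the screwdriver where they are.

Things in the scene. Friction and masses are not known exactly. Their poses are not given: they have to be found in the camera images.
- meter_centre (a point): handheld meter lying on its face, back up, about 0.3 kg: dark case, yellow rubber ends, 152 x 62 mm. The point is mid-length and mid-width, 12 mm above the face it lies on. x runs along it to the battery end, z out of its back. Grip it across (y) at its waist: x -58 to +20 mm, 54 mm wide, 24 mm high. It balances near x = -11 mm. x +20 to +76 mm is the battery bay, rim 17 mm above the face
- cover_centre (a point): grey battery cover on the bay, a cap 53 (x) x 52 (y) x 23 mm, 55 g, its top 40 mm above the meter's face. The point is its middle, half-way up. x runs to the end with the orange tab, z out of its top. While it is on, the upper 16 mm of its flat -x end (x = -26.5 mm) stands free above the meter's back. Laid down it rests on its hook and lugs, the tab end 7 mm higher
- tab_pad (a point): middle of the outer face of the cover's orange snap tab, a press pad 20 wide x 13 mm high; cover's axes; pressed towards -x. It stands 6.5 mm proud of the cover's +x end. Pinching the cover along x, fingers centred on cover_centre, one here and one on the flat -x end, squeezes it in: 59.5 mm apart before, 53 after. Its hook, 7 mm below the cover's edge, holds the cover until it is pressed
- tab (a joint): how far the snap tab is pressed in: 0 = out (latched), 0.007 m = fully in; from 0.003 m on the cover is free. Spring: 2.3 N to start, 6.5 N fully in; it springs back when released
- cover_lugs (a point): mid-point between two 3.5 mm round lugs at the cover's -x end, x = -28.5 mm, 10 mm below cover_centre; their ends reach 2 mm under a lip of the meter's back. Keep the tab squeezed, tip the tab end up about the lugs by 0.2 to 0.3 rad, then ease the cover 4 mm or more towards its tab end while lifting it away; pulled straight up, the lugs catch and the meter may come along
- cover_home (a point): the point of the meter where cover_centre sits while the cover is on: x = +49 mm, 28.5 mm above the meter's face; meter's axes
- mat: green bench mat, fixed, 300 x 300 mm, 3 mm thick; origin at the centre of its underside on the bench, z up. A carton and a screwdriver lie along its +x edge (x = +75 mm and beyond)
- box: blue open plastic storage box, fixed, 182 (x) x 160 (y) x 50 mm high, rim to 190 x 168 mm, walls and floor 5 mm; origin at the centre of its underside. The meter lies in it along x, battery end to +x a few mm from the end wall, so the tab cannot be reached there; on both sides of the waist there are 37 mm or more for the fingers
- carton_centre (a point): small green and red carton of cells, 48 x 52 x 24 mm, on the mat, to be left alone; this point is its centre
- driver_grip (a point): red-handled screwdriver, 160 mm long, lying on the mat, to be left alone; this point is on its handle
Not all that is in view belongs to the job. There is more than one size of the part that bears cover_centre; the job needs the smaller.

How it is judged (in metres and radians):
On the way, in this order (a step that is already met when the one before it is completed fails the run):
1. the meter lies on the mat, back up and let go, with its cover still clipped on (x of meter_centre in the frame of mat between -0.15 and 0.15 m and y of meter_centre in the frame of mat between -0.15 and 0.15 m and z of meter_centre in the frame of mat below 0.02 m and angle between meter_centre's own z axis and vertical below 0.1 rad and distance between cover_centre and cover_home below 0.005 m and contact force between the fingers and meter below 0.2 N and contact force between the fingers and cover below 0.2 N), for 0.2 s.
2. the snap tab is pressed in while the meter lies on the mat (value of joint tab above 0.003 m and z of meter_centre in the frame of mat below 0.02 m), for 0.05 s.
At the end, for the whole second after the job is handed in: The meter lies flat on the mat, back up (its centre over the mat, within 0.1 rad of level); the cover lies on the mat too, outside up (centre over the mat and not more than 28 mm above the bench, within 0.35 rad of level), not touching the meter and at least 50 mm from its place on it; both at rest (x of meter_centre in the frame of mat between -0.15 and 0.15 m and y of meter_centre in the frame of mat between -0.15 and 0.15 m and z of meter_centre in the frame of mat below 0.02 m and angle between meter_centre's own z axis and vertical below 0.1 rad and x of cover_centre in the frame of mat between -0.15 and 0.15 m and y of cover_centre in the frame of mat between -0.15 and 0.15 m and z of cover_centre in the frame of mat below 0.028 m and angle between cover_centre's own z axis and vertical below 0.35 rad and contact force between cover and meter below 0.02 N and horizontal distance between cover_centre and cover_home above 0.05 m and linear speed of each of meter, cover below 0.02 m/s).
It fails at once if the meter is dropped or banged down on the mat (faster than 0.5 m/s in the last 2 cm, a drop of more than about 13 mm) (x of meter_centre in the frame of mat between -0.15 and 0.15 m and y of meter_centre in the frame of mat between -0.15 and 0.15 m and z of meter_centre in the frame of mat below 0.035 m and linear speed of meter above 0.5 m/s).
It fails at once if the cover is dropped on the mat (faster than 0.5 m/s in the last 2 cm) (x of cover_centre in the frame of mat between -0.15 and 0.15 m and y of cover_centre in the frame of mat between -0.15 and 0.15 m and z of cover_centre in the frame of mat below 0.038 m and linear speed of cover above 0.5 m/s).
It fails at once if the carton of cells is moved more than 20 mm (distance of carton_centre from where it was at the start of the episode above 0.02 m).
It fails at once if the screwdriver is moved more than 20 mm (distance of driver_grip from where it was at the start of the episode above 0.02 m).
It also fails if it takes over 48 s, if anything falls off the work surface, if the arm or the gripper's body presses on something with over 40 N, if the wrist force passes 120 N, or if a joint passes its speed limit or range.

## Working session

There is one attempt and no reset: what is moved stays moved. The work goes in short steps, Python scripts to look and compute and a tool call to move; the robot and the scene stay as the last step left them, time stands still between calls to the robot, and variables do not carry over. Pictures are saved under pics/ and viewed, at most 10 in all, crops included, and the job is handed in when it is done.

Besides the shell and the picture viewer there is one more tool, called after ">>>" as a command line: name --pt "numbers of a row" for each row, then --argument value for the rest. apply_moves: Moves the arm, as the interface text tells. Its arguments: {"type":"object","properties":{"rows":{"type":"array"},"fingers":{"type":"number"},"grip_force":{"type":"number"}},"required":["rows"]}

```bash
mkdir -p pics; cat > h.py <<'E'
import numpy as np, cv2
from bench import sense, eyes, job, models
from scipy.spatial.transform import Rotation as Ro
def snap(n,f=None):
    s=sense(); p,d=eyes.snapshot(n)
    if f: cv2.imwrite('pics/'+f,p[:,:,::-1])
    return s,p,d
def cloud(n,s,d):
    c=eyes.get_calibration(n);K=np.array(c['intrinsics'])
    v,u=np.mgrid[:480,:640]
    P=np.stack([(u-K[0,2])/K[0,0]*d,(v-K[1,2])/K[1,1]*d,d],-1).astype(float)
    if 'mount' in c:
        M=np.array(c['mount']);P=P@M[:3,:3].T+M[:3,3]
        R=Ro.from_euler('xyz',s['tcp_rot'],degrees=True).as_matrix()
        return P@R.T+np.array(s['tool_pos'])
    return (P-np.array(c['t']))@np.array(c['R'])
E
python3 - <<'E'
from h import *
print(sense())
for n in ('scene','top'):
    s,p,d=snap(n,n+'1.png')
    for k in ('meter_centre','cover_centre','tab_pad','mat','box','carton_centre','driver_grip'):
        print(n,k,[(np.round(r['xyz']).tolist(),round(r['confidence'],2)) for r in models.place_of(k,n)])
E
```

```text
{'time': 0.0, 'joint_pos': array([-8.01224520e+01,  7.51429250e+00,  8.53295457e+01, -1.18592649e-04,
        8.72608463e+01, -4.89284329e+00]), 'qd': array([ 0.00111229,  0.03945629,  0.07311199, -0.02707567, -0.01914447,
        0.04131429]), 'joint_efforts': array([-6.94971914e-04, -5.69380939e+01, -5.00566721e+01, -4.10541579e-04,
        1.44382918e-02,  1.96511974e-05]), 'tool_pos': array([ 152.89683462, -579.62788119,  230.2503731 ]), 'tcp_rot': array([-1.79895687e+02, -8.81078041e-03,  1.47703891e+01]), 'ft_force': array([ 0.04451288, -0.72323594,  0.26128665]), 'wrist_torque': array([ 0.0429381 , -0.00294725, -0.01464741]), 'grip_force': 0.0, 'finger_gap': 85.37351855393018}
scene meter_centre [([542.0, 184.0, 20.0], 0.93), ([561.0, 186.0, 22.0], 0.43)]
scene cover_centre [([591.0, 190.0, 30.0], 0.8), ([744.0, 258.0, 20.0], 0.76), ([623.0, 188.0, 41.0], 0.41)]
scene tab_pad [([736.0, 295.0, 31.0], 0.52), ([625.0, 189.0, 42.0], 0.42), ([588.0, 190.0, 31.0], 0.18)]
scene mat [([523.0, -188.0, -0.0], 0.66), ([623.0, 188.0, 41.0], 0.6)]
scene box [([547.0, 190.0, 2.0], 0.83)]
scene carton_centre [([627.0, -108.0, 16.0], 0.87)]
scene driver_grip [([653.0, -254.0, 18.0], 0.82)]
top meter_centre [([541.0, 181.0, 16.0], 0.71)]
top cover_centre [([586.0, 187.0, 32.0], 0.8), ([745.0, 253.0, 23.0], 0.56)]
top tab_pad [([742.0, 302.0, 28.0], 0.57), ([622.0, 190.0, 35.0], 0.46)]
top mat []
top box []
top carton_centre [([629.0, -105.0, 15.0], 0.9)]
top driver_grip [([654.0, -254.0, 17.0], 0.68)]
```

View pics/top1.png

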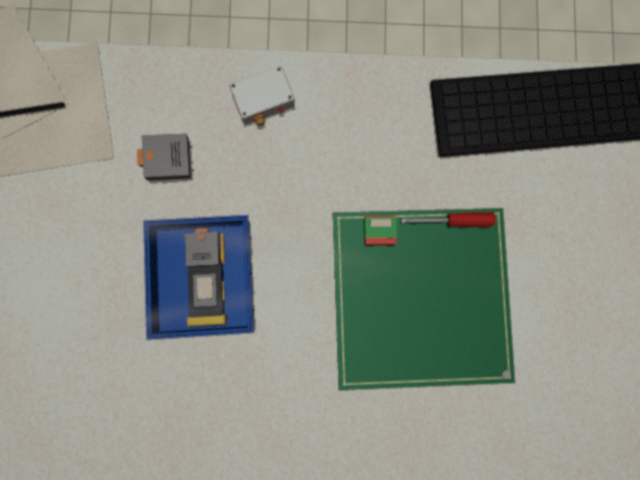

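```bash
python3 - <<'E'
from h import *
s,p,d=snap('top')
W=cloud('top',s,d)
# yaw from tall things
z=W[...,2]
for nm,k,lo,hi in (('cover','cover_centre',30,60),('meter','meter_centre',20,60),):
    r=models.cut_out(k,'top')
    for q in r[:3]:
        m=q['pixels']&(z>lo)&(z<hi)&(d>0)
        P=W[m]
        if len(P)<10: continue
        v,u=np.nonzero(q['pixels'])
        print(nm,q['confidence'],len(P),u.mean(),v.mean(),cv2.minAreaRect(P[:,:2].astype(np.float32)),np.percentile(P[:,2],[5,50,95]))
hsv=cv2.cvtColor(p,cv2.COLOR_RGB2HSV)
m=(d>0)&(z<12)&(hsv[...,0]>40)&(hsv[...,0]<85)&(hsv[...,1]>80)&(W[...,1]<50)
print('mat',cv2.minAreaRect(W[m][:,:2].astype(np.float32)),np.median(z[m]),m.sum())
m=(d>0)&(z>40)&(z<58)&(hsv[...,0]>95)&(hsv[...,0]<130)&(hsv[...,1]>80)&(abs(W[...,0]-545)<150)&(abs(W[...,1]-190)<130)
print('box',cv2.minAreaRect(W[m][:,:2].astype(np.float32)),np.median(z[m]),m.sum())
P=W[(d>0)&(z>12)&(W[...,1]<20)&(W[...,0]>300)&(W[...,0]<800)]
print('tall on mat',P.min(0),P.max(0))
E
```

```text
cover 0.86 1155 202.14811715481173 248.22510460251047 ((593.908447265625, 185.40292358398438), (59.633182525634766, 53.27047348022461), 4.21776819229126) [40.83420022 44.44871831 46.97798654]
cover 0.55 2016 164.82938388625593 157.090478242137 ((744.728271484375, 258.3374328613281), (72.58142852783203, 82.97084045410156), 6.139189720153809) [33.50346909 37.84860797 41.94869003]
meter 0.97 2116 206.7810752688172 293.5415053763441 ((540.1107177734375, 179.77279663085938), (147.85269165039062, 61.61381912231445), 3.825409173965454) [25.7087006  28.91812929 31.58386529]
mat ((520.1947631835938, -185.1836700439453), (296.4158935546875, 297.2755432128906), 3.0237767696380615) 3.0513646950222775 26057
box ((546.5751342773438, 187.56112670898438), (187.60867309570312, 167.7335968017578), 4.642073631286621) 49.22779011150041 2404
tall on mat [ 605.81531422 -521.42340653   12.0009616 ] [799.98026424 -81.26122215  32.00150469]
```

The top view shows three things that could pass for the cover: the grey one clipped on the meter in the blue box at (202,248), a larger loose grey cover at (165,157), and a white box with an orange part at (262,95). I choose the one on the meter and will check it in the wrist view.

```bash
cat >> h.py <<'E'
def go(p,rpy,s=None):
    s=s or sense()
    R=Ro.from_euler('xyz',s['tcp_rot'],degrees=True);T=Ro.from_euler('xyz',rpy,degrees=True)
    rv=(R.inv()*T).as_rotvec()
    dw=np.array(p)-s['tool_pos']
    print('turn',rv.round(4),'shift before turn',R.inv().apply(dw).round(1),'after turn',T.inv().apply(dw).round(1), 'n',np.linalg.norm(dw)/62.5)
E
python3 - <<'E'
from h import *
print(np.array(eyes.get_calibration('wrist')['mount']).round(2),eyes.get_calibration('wrist')['intrinsics'])
go([500,180,230],[180,0,4.2])
E
```

```text
[[   0.     -0.96   -0.28   71.57]
 [   1.      0.      0.     -0.  ]
 [  -0.     -0.28    0.96 -142.48]
 [   0.      0.      0.      1.  ]] [[355.3048909    0.         320.8101652 ]
 [  0.         355.3048909  241.56721311]
 [  0.           0.           1.        ]]
turn [1.000e-04 0.000e+00 1.845e-01] shift before turn [ 529.4 -646.6    1.3] after turn [ 401.7 -732.7    1.3] n 13.370157296843978
```

>>> apply_moves --pt "0 0 0 0 0 0.1845" --pt "28.7 -52.3 0 0 0 0" --pt "28.7 -52.3 0 0 0 0" --pt "28.7 -52.3 0 0 0 0" --pt "28.7 -52.3 0 0 0 0" --fingers 85

```text
time: 1.58
tool_pos: [252.7, -361.5, 231.4]
tcp_rot: [180.0, -0.0, 4.2]
ft_force: [1.4, 0.4, 0.2]
finger_gap: 84.7
grip_force: 0.0
```

>>> apply_moves --pt "28.7 -52.3 0 0 0 0" --pt "28.7 -52.3 0 0 0 0" --pt "28.7 -52.3 0 0 0 0" --pt "28.7 -52.3 0 0 0 0" --pt "28.7 -52.3 0 0 0 0"

```text
time: 2.2
tool_pos: [376.7, -90.0, 231.8]
tcp_rot: [180.0, -0.1, 4.2]
ft_force: [0.2, -0.8, -0.6]
finger_gap: 85.0
grip_force: 0.0
```

>>> apply_moves --pt "28.7 -52.3 0 0 0 0" --pt "28.7 -52.3 0 0 0 0" --pt "28.7 -52.3 0 0 0 0" --pt "28.7 -52.3 0 0 0 0" --pt "28.7 -52.3 0 0 0 0"

```text
time: 2.82
tool_pos: [500.8, 181.6, 231.5]
tcp_rot: [180.0, -0.1, 4.2]
ft_force: [1.2, -1.0, 0.6]
finger_gap: 84.9
grip_force: 0.0
```

```bash
python3 - <<'E'
from h import *
s,p,d=snap('wrist','w1.png')
print(s['time'],s['tool_pos'],s['tcp_rot'])
W=cloud('wrist',s,d);z=W[...,2]
for k in ('cover_centre','meter_centre','tab_pad'):
    print(k,[(np.round(r['xyz'],1).tolist(),round(r['confidence'],2)) for r in models.place_of(k,'wrist')])
for k,lo,hi in (('cover_centre',38,60),('meter_centre',18,60),('meter_centre',24,34)):
    for q in models.cut_out(k,'wrist')[:2]:
        m=q['pixels']&(z>lo)&(z<hi)&(d>0);P=W[m]
        print(k,q['confidence'],cv2.minAreaRect(P[:,:2].astype(np.float32)),np.percentile(P[:,2],[5,50,95]))
hsv=cv2.cvtColor(p,cv2.COLOR_RGB2HSV)
m=(d>0)&(hsv[...,0]>18)&(hsv[...,0]<32)&(hsv[...,1]>140)&(hsv[...,2]>100)&(z<60)&(z>8)
P=W[m];print('yellow',cv2.minAreaRect(P[:,:2].astype(np.float32)),np.percentile(P[:,2],[5,50,95]))
m=(d>0)&(hsv[...,0]>4)&(hsv[...,0]<16)&(hsv[...,1]>150)&(abs(W[...,1]-185)<60)&(W[...,0]<650)
P=W[m];print('orange',cv2.minAreaRect(P[:,:2].astype(np.float32)),np.percentile(P[:,2],[5,50,95]),np.percentile(P,95,axis=0))
E
```

```text
2.825 [500.7612873  181.60966123 231.54638208] [ 1.79997876e+02 -5.29159652e-02  4.22185163e+00]
cover_centre [([589.2, 188.0, 30.1], 0.69)]
meter_centre [([542.5, 188.6, 17.6], 0.75)]
tab_pad [([626.3, 190.0, 35.0], 0.55)]
cover_centre 0.87 ((596.2879638671875, 187.5078887939453), (59.16050338745117, 52.01284408569336), 4.277575492858887) [43.10276673 44.88128128 46.21350188]
meter_centre 0.97 ((543.05810546875, 183.1402587890625), (149.9376983642578, 61.545494079589844), 4.761390686035156) [22.12473876 29.13202477 30.66387225]
meter_centre 0.74 ((621.75390625, 189.74136352539062), (7.925229549407959, 19.036672592163086), 3.0576653480529785) [40.58965908 41.97566966 44.90655234]
meter_centre 0.97 ((517.0704956054688, 180.65554809570312), (97.45889282226562, 61.12278747558594), 4.28045654296875) [27.81371599 29.19786394 30.69331596]Traceback (most recent call last):
  File "<stdin>", line 10, in <module>
    return _quantile_unchecked(
        a, q, axis, out, overwrite_input, method, keepdims, weights)
    return _ureduce(a,
                    func=_quantile_ureduce_func,
    ...<5 lines>...
                    overwrite_input=overwrite_input,
                    method=method)
    r = func(a, **kwargs)
    result = _quantile(arr,
                       quantiles=q,
    ...<2 lines>...
                       out=out,
                       weights=wgt)
    slices_having_nans = np.isnan(arr[-1, ...])
                                  ~~~^^^^^^^^^
IndexError: index -1 is out of bounds for axis 0 with size 0
```

View pics/w1.png

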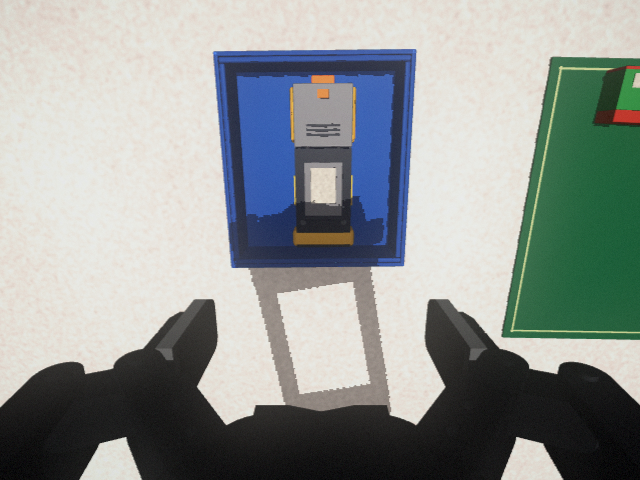

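The wrist view shows the blue box with the meter at (323,165), back up. The small grey cover is clipped on at (323,115), its orange tab at (322,78) towards +x, so the choice is confirmed.

```bash
python3 - <<'E'
from h import *
go([532.5,182.6,9],[180,0,4.3])
E
```

```text
turn [ 0.0003 -0.0003 -0.0028] shift before turn [ 32.7  -1.9 222.6] after turn [ 32.8  -1.7 222.6] n 3.599753082342913
```

>>> apply_moves --pt "17 -1 40 0 0 0" --pt "16 -0.5 50 0 0 0" --pt "0 0 50 0 0 0" --pt "0 0 40 0 0 0" --pt "0 0 20 0 0 0"

```text
time: 3.8
tool_pos: [531.4, 181.7, 29.4]
tcp_rot: [180.0, 0.2, 4.1]
ft_force: [0.6, -0.2, 0.2]
finger_gap: 85.2
grip_force: 0.0
```

>>> apply_moves --pt "0 0 12 0 0 0" --pt "0 0 8 0 0 0" --pt "0 0 1.5 0 0 0" --pt "0 0 0 0 0 0" --pt "0 0 0 0 0 0"

```text
time: 4.42
tool_pos: [533.5, 183.6, 10.7]
tcp_rot: [-180.0, -0.1, 4.2]
ft_force: [-0.1, -0.9, -0.1]
finger_gap: 85.0
grip_force: 0.0
```

>>> apply_moves --pt "0 0 0 0 0 0" --pt "0 0 0 0 0 0" --pt "0 0 0 0 0 0" --pt "0 0 0 0 0 0" --pt "0 0 0 0 0 0" --fingers 45 --grip_force 40

```text
time: 5.05
tool_pos: [533.3, 183.4, 10.3]
tcp_rot: [180.0, -0.0, 4.2]
ft_force: [-0.8, -1.4, 5.6]
finger_gap: 53.0
grip_force: 43.6
```

>>> apply_moves --pt "0 0 -8 0 0 0" --pt "0 0 -20 0 0 0" --pt "0 0 -25 0 0 0" --pt "0 0 -25 0 0 0" --pt "0 0 -15 0 0 0"

```text
time: 5.68
tool_pos: [533.8, 183.7, 105.4]
tcp_rot: [-180.0, -0.2, 4.2]
ft_force: [0.2, -0.2, -2.9]
finger_gap: 53.4
grip_force: 42.8
```

>>> apply_moves --pt "-4 13 0 0 0 0" --pt "-9 28 0 0 0 0" --pt "-12 38 0 0 0 0" --pt "-12 38 0 0 0 0" --pt "-12 38 0 0 0 0"

```text
time: 6.3
tool_pos: [493.6, 23.4, 101.4]
tcp_rot: [180.0, 0.1, 4.2]
ft_force: [-0.4, 0.2, -4.2]
finger_gap: 53.2
grip_force: 42.9
```

>>> apply_moves --pt "-12 38 0 0 0 0" --pt "-12 38 0 0 0 0" --pt "-12 38 0 0 0 0" --pt "-9 28 0 0 0 0" --pt "-3 11 0 0 0 0"

```text
time: 6.92
tool_pos: [457.0, -132.4, 101.6]
tcp_rot: [-180.0, 0.1, 4.1]
ft_force: [0.2, 0.1, -3.2]
finger_gap: 53.0
grip_force: 42.9
```

```bash
python3 - <<'E'
from h import *
s,p,d=snap('scene','s2.png')
s=sense();print(s); go([459,-131,10],[180,0,4.2],s)
E
```

```text
{'time': 6.975, 'joint_pos': array([-2.23333523e+01, -5.92817752e+00,  1.12697789e+02, -4.66837405e-02,
        7.33224912e+01,  6.35936671e+01]), 'qd': array([ 2.5699751 , -0.04483994, -0.3245372 ,  0.57112931,  0.10050683,
        2.63139542]), 'joint_efforts': array([  1.37981068, -42.80313849, -47.59703636,   0.67182105,
         0.20266159,   0.15750655]), 'tool_pos': array([ 457.22295655, -132.78758833,  101.77718616]), 'tcp_rot': array([-1.79999071e+02,  1.02376351e-01,  4.08641485e+00]), 'ft_force': array([ 0.2200599 , -0.57062217, -3.40446476]), 'wrist_torque': array([-0.06575843,  0.00543441, -0.02854892]), 'grip_force': 42.95736104249954, 'finger_gap': 53.068294585011486}
turn [-0.      0.0018 -0.002 ] shift before turn [ 2.1 -1.7 91.8] after turn [ 1.9 -1.7 91.8] n 1.468988681169668
```

View pics/s2.png

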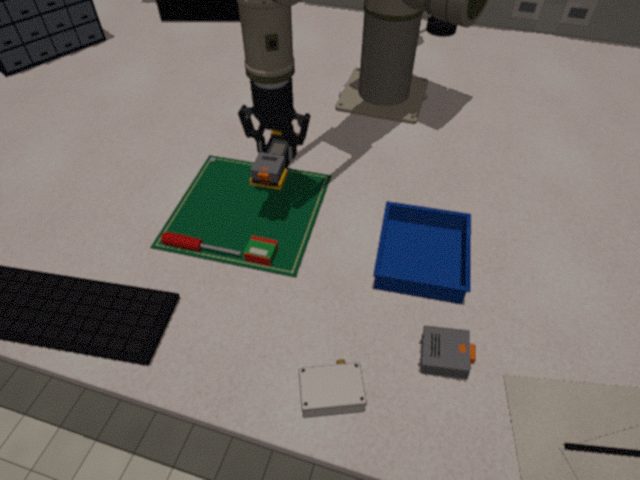

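The picture shows the meter held level at (272,158) above the mat with its cover on; the box at (423,250) is empty. Lowering now.

>>> apply_moves --pt "0 0 15 0 0 0" --pt "0 0 25 0 0 0" --pt "0 0 22 0 0 0" --pt "0 0 12 0 0 0" --pt "0 0 6 0 0 0"

```text
time: 7.6
tool_pos: [458.2, -130.0, 21.6]
tcp_rot: [-180.0, 0.1, 4.3]
ft_force: [0.3, 0.3, -2.6]
finger_gap: 52.8
grip_force: 43.0
```

>>> apply_moves --pt "0 0 4 0 0 0" --pt "0 0 3 0 0 0" --pt "0 0 2 0 0 0" --pt "0 0 1.5 0 0 0" --pt "0 0 1 0 0 0"

```text
time: 8.22
tool_pos: [458.8, -131.0, 11.4]
tcp_rot: [180.0, -0.0, 4.2]
ft_force: [-0.5, 0.2, -3.7]
finger_gap: 53.0
grip_force: 43.0
```

>>> apply_moves --pt "0 0 1 0 0 0" --pt "0 0 1 0 0 0" --pt "0 0 0.8 0 0 0" --pt "0 0 0 0 0 0" --pt "0 0 0 0 0 0"

```text
time: 8.85
tool_pos: [458.7, -130.9, 8.5]
tcp_rot: [-180.0, 0.0, 4.2]
ft_force: [-0.4, 0.1, -2.7]
finger_gap: 52.9
grip_force: 43.0
```

>>> apply_moves --pt "0 0 0.5 0 0 0" --pt "0 0 0 0 0 0" --pt "0 0 0.5 0 0 0" --pt "0 0 0 0 0 0" --pt "0 0 0 0 0 0"

```text
time: 9.48
tool_pos: [458.8, -130.9, 8.3]
tcp_rot: [180.0, 0.0, 4.2]
ft_force: [-5.6, 2.1, 9.3]
finger_gap: 53.0
grip_force: 44.3
```

>>> apply_moves --pt "0 0 -0.5 0 0 0" --pt "0 0 0 0 0 0" --pt "0 0 0 0 0 0" --pt "0 0 0 0 0 0" --pt "0 0 0 0 0 0" --fingers 85

```text
time: 10.1
tool_pos: [458.7, -130.9, 7.9]
tcp_rot: [-180.0, 0.0, 4.2]
ft_force: [-0.0, 0.1, 0.6]
finger_gap: 85.2
grip_force: 0.0
```

>>> apply_moves --pt "0 0 -10 0 0 0" --pt "0 0 -35 0 0 0" --pt "-15 0 -50 0 0 0" --pt "-30 0 -50 0 0 0" --pt "-30 0 -30 0 0 0"

```text
time: 10.72
tool_pos: [384.1, -136.8, 186.7]
tcp_rot: [179.9, -0.2, 4.2]
ft_force: [-0.2, 0.6, -0.5]
finger_gap: 84.9
grip_force: 0.0
```

```bash
cat > m.py <<'E'
from h import *
def meas():
    s,p,d=snap('wrist')
    print(s['time'],s['tool_pos'],s['tcp_rot'])
    W=cloud('wrist',s,d);z=W[...,2]
    for k in ('cover_centre','meter_centre','tab_pad'):
        print(k,[(np.round(r['xyz'],1).tolist(),round(r['confidence'],2)) for r in models.place_of(k,'wrist')])
    for k,lo,hi in (('cover_centre',36,60),('meter_centre',18,60),('meter_centre',22,32)):
        for q in models.cut_out(k,'wrist')[:1]:
            m=q['pixels']&(z>lo)&(z<hi)&(d>0);P=W[m]
            print(k,q['confidence'],cv2.minAreaRect(P[:,:2].astype(np.float32)),np.percentile(P[:,2],[5,50,95]))
    hsv=cv2.cvtColor(p,cv2.COLOR_RGB2HSV)
    m=(d>0)&(hsv[...,0]>4)&(hsv[...,0]<16)&(hsv[...,1]>150)&(abs(W[...,1]+130)<40)&(W[...,0]<590)
    v,u=np.nonzero(m);P=W[m]
    if len(P):print('orange',len(P),u.mean(),v.mean(),np.percentile(P,[2,50,98],axis=0).round(1).tolist())
    return s,p,d,W
E
python3 -c "
from m import *
s,p,d,W=meas()
cv2.imwrite('pics/w2.png',p[:,:,::-1])"
```

```text
10.725 [ 384.13119604 -136.80740575  186.65662432] [179.87086511  -0.20685055   4.2273261 ]
cover_centre [([514.7, -126.1, 31.4], 0.93)]
meter_centre [([469.4, -123.5, 13.0], 0.78)]
tab_pad [([549.4, -126.8, 32.3], 0.48)]
cover_centre 0.67 ((521.1700439453125, -125.65791320800781), (59.50637435913086, 52.00479507446289), 4.481563568115234) [40.79942862 42.90359806 44.20542863]
meter_centre 0.71 ((467.080322265625, -129.85263061523438), (147.15145874023438, 59.71315383911133), 4.142568111419678) [25.78068558 27.20227614 28.68398448]
meter_centre 0.71 ((441.88092041015625, -131.43267822265625), (96.47309112548828, 59.71318435668945), 4.469722270965576) [25.86704837 27.21264282 28.68482288]
orange 394 319.53553299492387 11.378172588832488 [[533.2, -132.9, 38.3], [546.2, -124.3, 40.6], [550.6, -114.7, 44.4]]
```

View pics/w2.png

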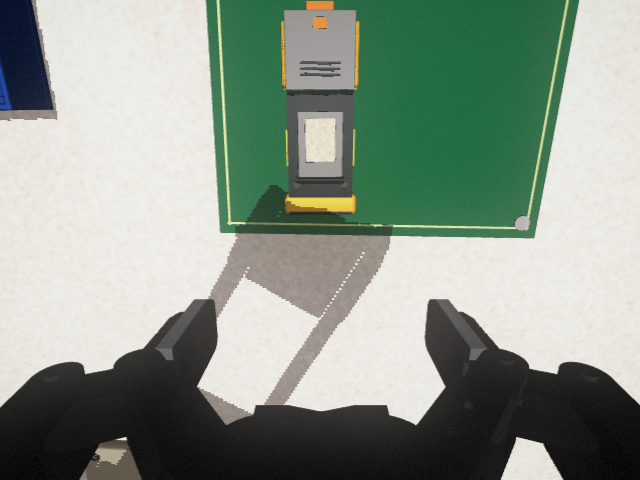

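The view shows the meter flat on the mat, cover on at (320,50), tab at (320,5). Next I turn the hand 90° and move above the cover.

>>> apply_moves --pt "0 0 0 0 0 -0.175" --pt "0 0 0 0 0 -0.175" --pt "0 0 0 0 0 -0.175" --pt "0 0 0 0 0 -0.175" --pt "0 0 0 0 0 -0.175" --fingers 70

```text
time: 11.7
tool_pos: [383.6, -135.8, 181.4]
tcp_rot: [-179.8, 0.0, 54.7]
ft_force: [-0.9, 0.1, 0.8]
finger_gap: 69.7
grip_force: 0.0
```

>>> apply_moves --pt "0 0 0 0 0 -0.175" --pt "0 0 0 0 0 -0.175" --pt "0 0 0 0 0 -0.175" --pt "0 0 0 0 0 -0.175" --pt "0 0 0 0 0 0"

```text
time: 12.32
tool_pos: [383.6, -135.9, 181.6]
tcp_rot: [-179.9, -0.1, 94.4]
ft_force: [0.8, 0.2, -0.6]
finger_gap: 70.0
grip_force: 0.0
```

```bash
python3 - <<'E'
from h import *
s,p,d=snap('wrist')
c=eyes.get_calibration('wrist');K=np.array(c['intrinsics']);M=np.array(c['mount'])
v,u=np.mgrid[:480,:640]
P=np.stack([(u-K[0,2])/K[0,0]*d,(v-K[1,2])/K[1,1]*d,d],-1)@M[:3,:3].T+M[:3,3]
m=(d>0)&(P[...,2]<12)&(P[...,2]>-60)&(abs(P[...,0])<14)
for sg in(-1,1):
    Q=P[m&(P[...,1]*sg>0)];print(len(Q),np.percentile(Q,[1,50,99],axis=0).round(1).tolist(),Q[:,2].max())
print(s['finger_gap'])
go([518,-126,100],[180,0,94.4])
E
```

```text
5711 [[-10.3, -63.6, -59.9], [8.3, -38.3, -45.0], [13.8, -32.7, -9.9]] -6.539666126895128
5640 [[-10.1, 35.6, -59.9], [8.3, 40.9, -44.9], [13.8, 66.2, -9.8]] -6.940316488581033
70.0034299970356
turn [-0.002  -0.0013 -0.0029] shift before turn [-1.000e-01  1.349e+02  8.150e+01] after turn [ -0.4 134.7  81.8] n 2.5217548174219444
```

>>> apply_moves --pt "0 30 0 0 0 0" --pt "0 45 20 0 0 0" --pt "0 40 40 0 0 0" --pt "0 20 40 0 0 0" --pt "0 0 15 0 0 0"

```text
time: 13.0
tool_pos: [517.1, -124.8, 64.2]
tcp_rot: [-179.7, -0.1, 94.3]
ft_force: [-0.1, -0.2, -0.0]
finger_gap: 70.1
grip_force: 0.0
```

>>> apply_moves --pt "0 0 0 0 0 0" --pt "0 0 0 0 0 0" --pt "0 0 0 0 0 0" --pt "0 0 0 0 0 0" --pt "0 0 0 0 0 0"

```text
time: 13.62
tool_pos: [518.8, -126.1, 68.7]
tcp_rot: [179.9, 0.0, 94.4]
ft_force: [-0.4, -0.3, -0.1]
finger_gap: 70.3
grip_force: 0.0
```

```bash
python3 - <<'E'
from m import *
s,p,d,W=meas()
cv2.imwrite('pics/w3.png',p[:,:,::-1])
snap('scene');print([(r['xyz'],r['confidence']) for r in models.place_of('cover_centre','scene')])
go([518,-126,26],[180,0,94.4])
E
```

```text
13.625 [ 518.76331065 -126.1009236    68.65833512] [1.79943595e+02 2.37526482e-02 9.44223177e+01]
cover_centre [([514.3, -127.5, 30.3], 0.6)]
meter_centre [([468.5, -125.8, 13.8], 0.95), ([551.0, -127.5, 37.6], 0.45)]
tab_pad [([551.4, -125.0, 34.2], 0.91)]
meter_centre 0.95 ((468.6164855957031, -128.7598876953125), (151.59494018554688, 61.29072189331055), 4.7890753746032715) [25.25084974 27.15227029 28.50704481]
meter_centre 0.95 ((461.11090087890625, -129.3887176513672), (136.53121948242188, 61.29072189331055), 4.7890753746032715) [25.84116375 27.17766609 28.50139941]
orange 727 369.3823933975241 282.8019257221458 [[533.1, -132.5, 31.3], [546.3, -123.6, 40.3], [551.4, -113.7, 44.8]]
[([742.1, 259.2, 21.3], 0.69), ([516.2, -125.4, 31.7], 0.59)]
turn [-0.0001 -0.      0.0007] shift before turn [-0.  -0.5 41.9] after turn [-0.  -0.5 41.9] n 0.6705927590086743
```

View pics/w3.png

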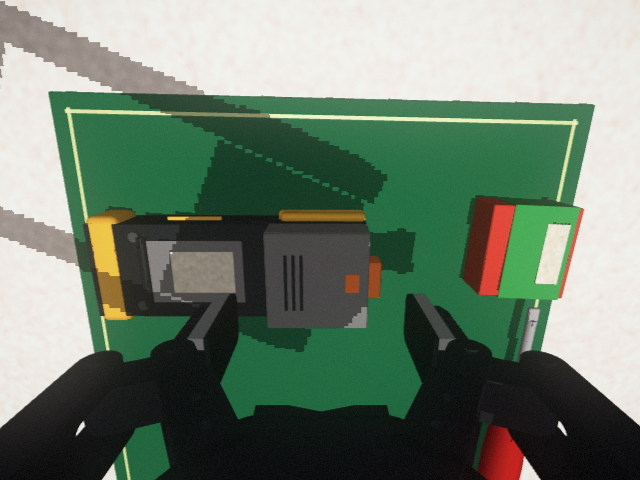

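The view shows the cover between the fingers at (315,275), with the tab at (374,278). Both fingers clear it, and the carton at (522,245) is out of the way. Descending with a slightly wider opening.

>>> apply_moves --pt "0 0.5 0 0 0 0" --pt "0 0 12 0 0 0" --pt "0 0 15 0 0 0" --pt "0 0 12 0 0 0" --pt "0 0 4 0 0 0" --fingers 76 --grip_force 20

```text
time: 14.7
tool_pos: [517.8, -125.5, 23.2]
tcp_rot: [-179.9, -0.1, 94.4]
ft_force: [-0.8, -1.2, 0.8]
finger_gap: 76.2
grip_force: 0.0
```

>>> apply_moves --pt "0 0 0 0 0 0" --pt "0 0 0 0 0 0" --pt "0 0 0 0 0 0" --pt "0 0 0 0 0 0" --pt "0 0 0 0 0 0" --fingers 62

```text
time: 15.32
tool_pos: [519.1, -125.9, 25.2]
tcp_rot: [180.0, 0.0, 94.4]
ft_force: [0.1, -0.4, 0.2]
finger_gap: 62.0
grip_force: 0.0
```

>>> apply_moves --pt "0 0 0 0 0 0" --pt "0 0 0 0 0 0" --pt "0 0 0 0 0 0" --pt "0 0 0 0 0 0" --pt "0 0 0 0 0 0" --fingers 45 --grip_force 25

```text
time: 15.95
tool_pos: [518.7, -126.1, 25.6]
tcp_rot: [-180.0, 0.0, 94.4]
ft_force: [-4.2, -0.1, 7.2]
finger_gap: 52.3
grip_force: 26.6
```

Gap 52.3 mm means the tab is fully in. Next I tip the cover about its lugs: with the pivot at tool (0, -28.5, +4), each row turns rx by -0.05.

>>> apply_moves --pt "0 -0.2 -1.4 -0.05 0 0" --pt "0 -0.2 -1.4 -0.05 0 0" --pt "0 -0.2 -1.4 -0.05 0 0" --pt "0 -0.2 -1.4 -0.05 0 0" --pt "0 0 0 0 0 0"

```text
time: 16.58
tool_pos: [517.4, -126.1, 30.7]
tcp_rot: [168.5, 0.0, 94.4]
ft_force: [-0.7, 0.5, 0.1]
finger_gap: 52.4
grip_force: 26.3
```

>>> apply_moves --pt "0 -0.2 -1.4 -0.05 0 0" --pt "0 0 0 0 0 0" --pt "0 0 0 0 0 0" --pt "0 0 0 0 0 0" --pt "0 0 0 0 0 0"

```text
time: 17.2
tool_pos: [517.4, -126.0, 31.8]
tcp_rot: [165.7, -0.0, 94.5]
ft_force: [-1.2, -0.2, 0.6]
finger_gap: 52.8
grip_force: 26.8
```

```bash
python3 - <<'E'
from h import *
s,p,d=snap('scene')
cv2.imwrite('pics/s3.png',cv2.resize(p[120:260,170:350,::-1],None,fx=4,fy=4))
print(sense())
E
```

```text
{'time': 17.25, 'joint_pos': array([-23.84414774,  -3.65243945, 120.04235344,   8.62882286,
        51.28599814, -32.97063293]), 'qd': array([-0.03806904, -0.1149421 ,  0.15725885,  0.18655876, -0.20651331,
       -0.12746695]), 'joint_efforts': array([ 3.06857144e-01, -4.05872154e+01, -4.42394722e+01,  9.45660733e-01,
       -1.68381292e+00,  1.51708204e-02]), 'tool_pos': array([ 517.35867202, -125.98963988,   31.78840326]), 'tcp_rot': array([ 1.65706644e+02, -2.72201685e-03,  9.44507357e+01]), 'ft_force': array([-0.84855543, -0.71143408,  0.92914999]), 'wrist_torque': array([-0.07946698,  0.27770891, -0.040424  ]), 'grip_force': 26.825804110794707, 'finger_gap': 52.480010736575025}
```

View pics/s3.png

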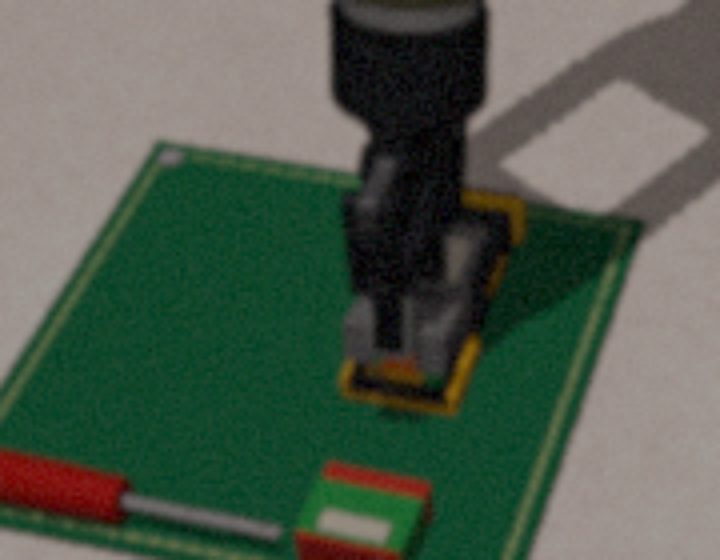

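The crop shows the meter flat on the mat and the cover tipped up at its tab end around (400,350), open bay visible at (395,385). Next I ease it towards the tab end and lift.

>>> apply_moves --pt "0 3.1 0 0 0 0" --pt "0 3.4 -1.2 0 0 0" --pt "0 3.2 -4.4 0 0 0" --pt "0 2.5 -9.7 0 0 0" --pt "0 2.5 -9.7 0 0 0"

```text
time: 17.88
tool_pos: [525.5, -125.4, 60.7]
tcp_rot: [165.7, 0.0, 94.4]
ft_force: [0.1, -0.5, 0.0]
finger_gap: 52.0
grip_force: 26.4
```

>>> apply_moves --pt "0 5 -19 0 0 0" --pt "0 5 -19 0 0 0" --pt "0 0 0 0 0 0" --pt "0 0 0 0 0 0" --pt "0 0 0 0 0 0"

```text
time: 18.5
tool_pos: [524.9, -125.1, 97.8]
tcp_rot: [165.8, -0.0, 94.4]
ft_force: [-0.6, -0.4, -0.5]
finger_gap: 52.4
grip_force: 26.4
```

```bash
python3 - <<'E'
from h import *
s,p,d=snap('wrist','w4.png')
print([(r['xyz'],r['confidence']) for k in ('cover_centre','meter_centre') for r in models.place_of(k,'wrist')])
s=sense();print(s['tool_pos'],s['tcp_rot'],s['finger_gap'])
go([500,-245,60],[180-7.5,0,94.4])
E
```

```text
[([520.1, -123.6, 102.6], 0.93), ([466.4, -124.4, 11.6], 0.92)]
[ 525.14948102 -125.15793784   98.15316103] [ 1.65744314e+02 -3.72274872e-02  9.44381357e+01] 52.43922977076656
turn [ 0.1179 -0.0008  0.0005] shift before turn [-117.6  -42.7   28.4] after turn [-117.6  -39.    33.4] n 2.0521383160362543
```

View pics/w4.png

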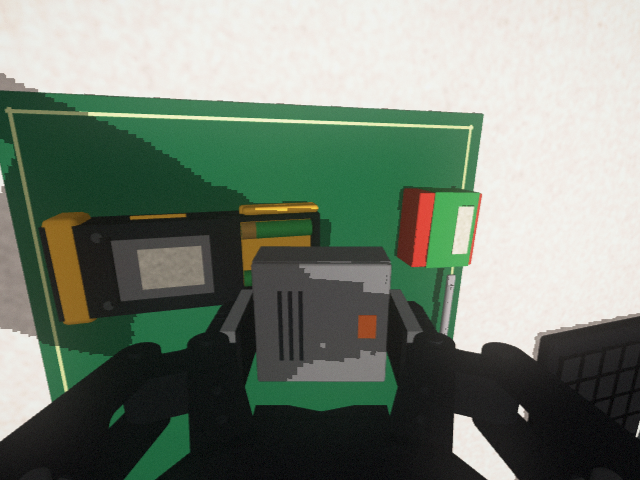

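The view shows the cover held between the fingers at (320,315), and the meter flat with its bay open at (278,245). I carry the cover to the free part of the mat and lower it.

>>> apply_moves --pt "-12 0 0 0.04 0 0" --pt "-28 -6 0 0.04 0 0" --pt "-38 -12 5 0.038 0 0" --pt "-28 -15 10 0 0 0" --pt "-12 -11 15 0 0 0"

```text
time: 19.27
tool_pos: [495.4, -247.5, 62.1]
tcp_rot: [172.4, 0.0, 94.4]
ft_force: [0.9, -0.9, -0.8]
finger_gap: 52.7
grip_force: 26.4
```

>>> apply_moves --pt "0 0 8 0 0 0" --pt "0 0 0 0 0 0" --pt "0 0 0 0 0 0" --pt "0 0 0 0 0 0" --pt "0 0 0 0 0 0"

```text
time: 19.9
tool_pos: [497.1, -245.8, 55.2]
tcp_rot: [172.4, 0.0, 94.5]
ft_force: [0.1, -0.9, 0.6]
finger_gap: 52.4
grip_force: 26.4
```

>>> apply_moves --pt "0 -1.3 10 0 0 0" --pt "0 -1.6 12 0 0 0" --pt "0 -1.3 10 0 0 0" --pt "0 -0.5 4 0 0 0" --pt "0 0 0 0 0 0"

```text
time: 20.52
tool_pos: [496.3, -245.8, 17.7]
tcp_rot: [172.5, -0.0, 94.4]
ft_force: [1.0, 0.8, -0.8]
finger_gap: 52.3
grip_force: 26.4
```

>>> apply_moves --pt "0 0 1.5 0 0 0" --pt "0 0 0.5 0 0 0" --pt "0 0 0 0 0 0" --pt "0 0 0 0 0 0" --pt "0 0 0 0 0 0"

```text
time: 21.15
tool_pos: [497.0, -246.0, 16.5]
tcp_rot: [172.4, 0.0, 94.4]
ft_force: [-0.3, 0.0, -0.2]
finger_gap: 52.6
grip_force: 26.4
```

>>> apply_moves --pt "0 0 1 0 0 0" --pt "0 0 0.5 0 0 0" --pt "0 0 0.5 0 0 0" --pt "0 0 0 0 0 0" --pt "0 0 0 0 0 0"

```text
time: 21.78
tool_pos: [497.2, -245.9, 14.4]
tcp_rot: [172.4, 0.0, 94.4]
ft_force: [-0.4, -1.0, -0.1]
finger_gap: 52.6
grip_force: 26.4
```

>>> apply_moves --pt "0 0 0.8 0 0 0" --pt "0 0 0 0 0 0" --pt "0 0 0 0 0 0" --pt "0 0 0 0 0 0" --pt "0 0 0 0 0 0"

```text
time: 22.4
tool_pos: [497.4, -246.0, 13.8]
tcp_rot: [172.4, 0.0, 94.4]
ft_force: [-2.0, 1.2, 4.8]
finger_gap: 52.4
grip_force: 26.8
```

>>> apply_moves --pt "0 0 -0.3 0 0 0" --pt "0 0 0 0 0 0" --pt "0 0 0 0 0 0" --pt "0 0 0 0 0 0" --pt "0 0 0 0 0 0" --fingers 75

```text
time: 23.02
tool_pos: [497.3, -245.9, 13.8]
tcp_rot: [172.4, -0.0, 94.4]
ft_force: [0.9, -1.0, -0.7]
finger_gap: 74.9
grip_force: 0.0
```

>>> apply_moves --pt "0 0.5 -5 0 0 0" --pt "0 3 -20 0 0 0" --pt "0 5 -35 0 0 0" --pt "0 5 -40 0 0 0" --pt "0 0 0 0 0 0"

```text
time: 23.65
tool_pos: [500.2, -247.7, 119.8]
tcp_rot: [172.1, 0.3, 94.4]
ft_force: [0.9, 0.0, 1.1]
finger_gap: 75.2
grip_force: 0.0
```

```bash
python3 - <<'E'
from h import *
s,p,d=snap('wrist','w5.png')
print(s['time'],s['tool_pos'])
print([(r['xyz'],r['confidence']) for k in ('cover_centre','meter_centre') for r in models.place_of(k,'wrist')])
W=cloud('wrist',s,d)
q=models.cut_out('cover_centre','wrist')[0]['pixels']&(d>0);P=W[q]
A=np.c_[P[:,:2],np.ones(len(P))];m=P[:,2]>np.percentile(P[:,2],30);print(np.linalg.lstsq(A[m],P[m,2],rcond=None)[0],np.percentile(P,[2,50,98],axis=0))
E
```

```text
23.65 [ 500.15198441 -247.67963553  119.77336795]
[([492.1, -246.9, 17.4], 0.61), ([468.5, -125.3, 13.7], 0.62)]
[ 0.06621861  0.00547571 -0.2421945 ] [[ 467.76685765 -271.48076618    5.78438766]
 [ 494.39960823 -243.09127161   30.63157529]
 [ 524.61092123 -219.45205176   33.92659992]]
```

View pics/w5.png

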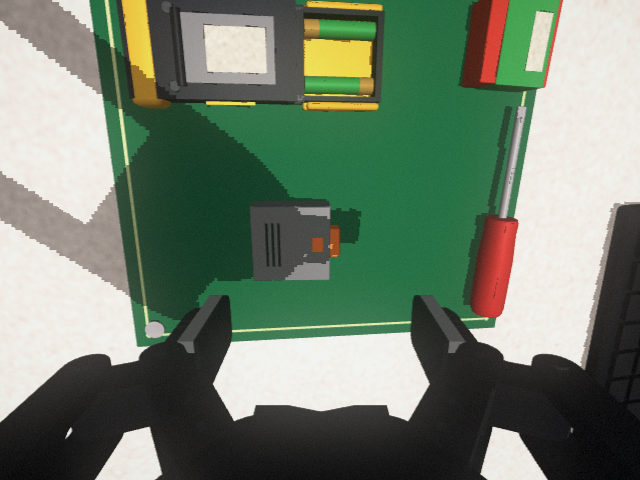

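The view shows the cover lying outside up on the mat at (290,240), well clear of the meter at (255,55), which is flat with its bay open. The carton and screwdriver have not moved, so I'm handing in.

```bash
python3 -c "
from bench import job
print(job.hand_in())"
```

```text
the job is handed in; nothing more can be done
None
```

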